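Tilt the red bracket through the slot of an opened unit

TASK

Put the red bracket back into the grey casing: its foot is longer than the slot in the cover, so tilt it, pass one end of the foot down through the slot and under the covered end, then right it so that it lies flat on the casing's floor. Keep hold of it until it lies flat, then let go, and leave the blue bracket where it stands.

Things in the scene. Friction and masses are not known exactly. Their poses are not given: they have to be found in the camera images.
- red_grip (a point): Grip point on the loose red bracket, an upside-down T standing on its foot: foot plate 128 (x) x 44 (y) x 6 (z) mm with a central upright tab 30 (x) x 10 (y) mm, its top 98 mm above the foot's underside; 0.16 kg. The point is on the tab's axis, 80 mm above the foot's underside. z runs up the tab. Both ends are alike, so either may lead.
- red_foot (a point): Centre of the underside of the red bracket's foot, 80 mm below red_grip, same axes.
- casing_floor (a point): Centre of the pocket floor (5 mm above bench) in a fixed grey casing 200 x 100 x 54 mm. z up; x along it, away from the robot. Pocket: x -80 to 80, y -33 to 33 mm. A 4 mm cover, underside 45 mm above this point, hides its near end (white sticker), x -80 to -35; the open slot is x -35 to 80. Outside: x -93 to 107, y -50 to 50. Home: foot flat, centred here, -x end under the cover.
- blue_grip (a point): Grip point of a loose blue bracket of the same shape, 80 mm above its foot's underside; it stands on the bench and must stay there.
Things that resemble listed ones, but are neither listed nor needed, are in the scene too. What is shaped like the part that bears casing_floor but orange is not meant. Of the things that look like the part that bears red_grip, take the one that is farthest from the robot's base at the start.

How it is judged:
By the outcome, as a careful person would: the job done as asked, in the order asked, and still so for the second after the job is handed in, with the robot touching nothing.
It also fails if it takes over 40 s, if anything falls off the work surface, if the arm or the gripper's body presses on something with over 40 N, if the wrist force passes 120 N, or if a joint passes its speed limit or range.

ROBOT

A 6-joint arm with a two-finger parallel gripper is mounted at the origin on the work surface. World frame = base frame: x ahead of the robot, y to its left, z up, the work surface at z = 0. Lengths are in m, angles in rad, forces in N, time in s.
With the tool pointing down it reaches from about 0.25 to 0.725 m from the base axis. Payload 4 kg.
Tool frame: the origin (TCP) lies on the centre line of the jaws, within the pads' length; the fingertips stand 17 mm ahead of it and the grasp point (between the pads) lies 2 mm behind it; z points along the fingers, y is the line along which they close (so a half turn about z gives the same grasp; the last joint's range is limited). The gripper opens to 85 mm and grips with 20 to 120 N. Pads are 22 mm wide; open, the fingers measure 114 mm over their backs; the gripper's body (76 mm by 85 mm) begins 54 mm behind the grasp point. The pads swing forward as they close: fully open they stand 13 mm farther back than shut.
Start: joints at [-1.298, 0.241, 0.005, 1.335, 0, 1.571], TCP at [0.135, -0.482, 0.248] pointing down, gripper open.
Joint ranges: [-2.72, 2.72], [-1.05, 1.87], [-1.09, 1.28], [-1.99, 2.15], [-1.42, 1.44], [-3.14, 3.14]. Speed limits (rad/s): [2.79, 2.79, 3.14, 3.14, 3.14, 3.14].

INTERFACE

Orientations are given as a unit quaternion [x, y, z, w].
In Python, from workcell import bot, camera, get_calibration gives the robot as it stands.
- The arm moves only by the tool apply_moves, never from a script. Its argument "steps" is a list of rows, each a list of 3 entries, a list of its own where there are three numbers: the shift along the tool's x, y, z as a fraction of full scale, then the turn, a rotation vector about the tool's x, y, z as a fraction of full scale, then the opening, from 0 (shut) to 1 (fully open). A call has exactly 8 rows; each row shifts and turns the commanded pose from where the row before left it, along the tool's axes as they then stand; what a row does not reach is not made up. Full scale, the value 1, is 20 cm for a shift and pi rad for a turn. A row lasts 1/12 s, in which the tool goes at most 41.7 mm and 7.16 degrees, less where a joint would pass 70% of its speed; a pose out of reach is approached as far as the arm can. A call with a number of a shift or a turn outside -1 to 1 is refused whole. A call with a gripper value outside its range is refused whole. The fingers move at their own pace and stop on an object; the grip force is fixed at half the most. Time passes only in rows, so rows that do not move let the fingers close, or fill a call up. It gives the time, the measured TCP pose, the force, the opening and the grip force at its end, in the units of the state.
- bot.get_obs(): the state, without advancing time (a new reading comes with each control period).
- camera(name): name is "scene" or "top" or "wrist"; returns (picture, depth): 420x560x3 uint8, red, green, blue; 420x560 float32, m along the optical axis (not along the pixel's ray), 0 where there is no reading.
- get_calibration(name): a dict with "fov_y" (degrees; the focal length in pixels is half the picture's height over the tangent of half this angle, whatever the lens; pixels are square), "cx", "cy" (the principal point, pixels), "rvec" (rotation vector, rad) and "tvec" (3), from world to camera coordinates, as OpenCV has them. Camera axes: x right, y down, z forward; pixel columns grow to the right and rows downward; lengths in m; the calibration is good to about 2 mm. A picture is of the moment at which its call begins: read the wrist's pose just before it. get_calibration takes no time and is no camera call; for the wrist camera it gives the pose at the moment of the call.
- bot.job_done(): hands the job in; it is judged then, once.
The state is a dict: "clock": time; "joint_pos": joint angles; "joint_vel": joint speeds; "tau": joint torques, N m; "eef_pos": TCP position; "tool_rot": TCP orientation; "ft_force": force on the tool from outside, world axes, zero at the start; "ft_torque": the same for the moment, N m; "grip_width": finger opening in m; "grasp_force": force on a finger pad.
Only numpy, scipy, OpenCV 4.12 (cv2) and the standard library are available. Lean on these libraries where they do the work, as an engineer would, in place of code of your own. Each camera call takes 0.05 s, during which the arm holds its last target. There are 200 camera calls.

## Working session

There is one attempt and no reset: what is moved stays moved. The work goes in short steps, Python scripts to look and compute and a tool call to move; the robot and the scene stay as the last step left them, time stands still between calls to the robot, and variables do not carry over. Pictures are saved under pics/ and viewed, at most 10 in all, crops included, and the job is handed in when it is done.

Besides the shell and the picture viewer there is one more tool, called after "Call:" as name(argument=value, ...), one argument or row to a line, values as JSON. apply_moves: Moves the arm, as the interface text tells. Its arguments: {"type":"object","properties":{"steps":{"type":"array"}},"required":["steps"]}

```bash
mkdir -p pics; cat > h.py <<'E'
import numpy as np, cv2
from workcell import bot, camera, get_calibration
from scipy.spatial.transform import Rotation as R
def cal(n):
    c=get_calibration(n); f=210/np.tan(np.radians(c['fov_y'])/2)
    return f,c['cx'],c['cy'],R.from_rotvec(np.ravel(c['rvec'])).as_matrix(),np.ravel(c['tvec'])
def ray(C,u,v):
    f,cx,cy,Rm,t=C; d=Rm.T@np.array([(u-cx)/f,(v-cy)/f,1]); return -Rm.T@t,d
def onz(C,u,v,z):
    o,d=ray(C,u,v); return o+d*(z-o[2])/d[2]
def cloud(C,dep):
    f,cx,cy,Rm,t=C; v,u=np.mgrid[:420,:560]
    p=np.stack([(u-cx)/f*dep,(v-cy)/f*dep,dep],-1); return (p-t)@Rm
def save(n,p): cv2.imwrite('pics/'+n,cv2.cvtColor(p,cv2.COLOR_RGB2BGR))
E
python3 - <<'E'
from h import *
for n in('scene','top'):
    print(get_calibration(n)); p,d=camera(n); save(n+'0.png',p); np.savez(n+'0.npz',p=p,d=d)
print(bot.get_obs())
E
```

```text
{'fov_y': 50.292360030640324, 'cx': 278.5748237453572, 'cy': 216.61038655103033, 'rvec': array([ 2.36038362,  1.1152399 , -0.32315434]), 'tvec': array([-0.27445828, -0.18254792,  1.05465949])}
{'fov_y': 44.82688767005092, 'cx': 274.34334603848845, 'cy': 209.07476999198076, 'rvec': array([ 2.16059254, -2.15134029,  0.12758633]), 'tvec': array([0.05120947, 0.36939256, 1.0186659 ])}
{'clock': 0.1, 'joint_pos': array([-1.29801360e+00,  2.41359767e-01,  3.87716251e-03,  1.33519692e+00,
        2.46875726e-05,  1.57079900e+00]), 'joint_vel': array([-0.00023021, -0.00015117,  0.00439402, -0.00113232, -0.00090825,
        0.00150766]), 'tau': array([-4.44698571e-04, -3.73138368e+01,  2.53009897e+01,  1.08646849e-02,
        4.71158728e-05,  3.83740741e-06]), 'eef_pos': array([ 0.13457185, -0.48100613,  0.24749784]), 'tool_rot': array([ 9.90712853e-01,  1.35967485e-01, -1.15800041e-04, -9.34531023e-04]), 'ft_force': array([-0.06453912, -1.58161532,  0.09671543]), 'ft_torque': array([-0.00390394, -0.01306892,  0.00094146]), 'grasp_force': 0.0, 'grip_width': 0.08538402095943379}
```

View pics/scene0.png

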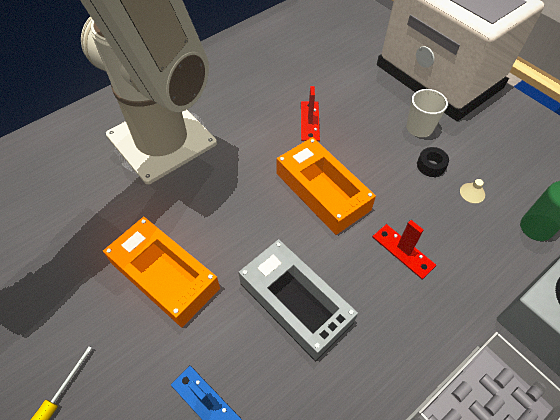

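View pics/top0.png

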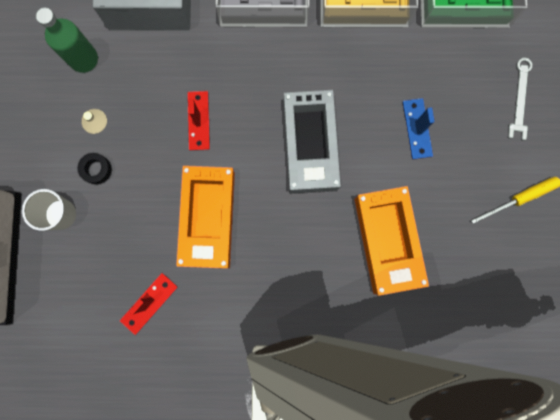

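The scene view shows the far red bracket at about (405,250), the grey casing at (298,300) and blue at (205,395). In the top view the same three are at (198,121), (312,140) and (418,128). The sticker end of the casing faces the robot.

```bash
python3 - <<'E'
from h import *
for n,rb,cb in(('top',(170,80,230,160),(270,75,355,205)),('scene',(365,210,445,285),(230,230,365,365))):
    z=np.load(n+'0.npz'); p,d=z['p'],z['d']; C=cal(n); P=cloud(C,d)
    hsv=cv2.cvtColor(p,cv2.COLOR_RGB2HSV)
    box=lambda b:(np.add.outer(np.zeros(420),np.arange(560))>=b[0])&(np.arange(560)[None]<b[2])&(np.arange(420)[:,None]>=b[1])&(np.arange(420)[:,None]<b[3])
    red=box(rb)&((hsv[...,0]<6)|(hsv[...,0]>174))&(hsv[...,1]>150)&(d>0)
    q=P[red]; lo=q[q[:,2]<.018]; hi=q[(q[:,2]>.03)]
    r=cv2.minAreaRect((lo[:,:2]*1000).astype(np.float32)); print(n,'foot',r,np.median(lo[:,2]))
    print(' tab',hi[:,:2].mean(0),len(hi),'ztop',np.percentile(hi[:,2],[50,95,99]))
    t=hi[hi[:,2]>np.percentile(hi[:,2],99)-.006]; print(' tabtop',t.mean(0),cv2.minAreaRect((t[:,:2]*1000).astype(np.float32)))
    q=P[box(cb)&(d>0)]; t=q[(q[:,2]>.045)&(q[:,2]<.065)]
    print(' casing',cv2.minAreaRect((t[:,:2]*1000).astype(np.float32)),np.median(t[:,2]))
    st=box(cb)&(hsv[...,1]<30)&(hsv[...,2]>215); 
    k,l,s,c=cv2.connectedComponentsWithStats(st.astype(np.uint8)); i=1+np.argmax(s[1:,4]); print(' sticker',c[i],onz(C,*c[i],.054))
    fl=q[(q[:,2]<.02)&(q[:,2]>-.01)]
    print(' low z hist',np.histogram(fl[:,2],bins=[-.01,-.003,.003,.008,.012,.02])[0])
E
```

```text
top foot ((562.4114990234375, 216.39041137695312), (131.28651428222656, 45.012451171875), 2.838042974472046) 0.005954732670726931
 tab [0.55708112 0.2137961 ] 190 ztop [0.08752365 0.09990576 0.10133093]
 tabtop [0.56088805 0.21543671 0.09816591] ((561.1510620117188, 215.6212158203125), (29.535707473754883, 8.403879165649414), 2.6674113273620605)
 casing ((507.953125, -21.70205307006836), (201.68116760253906, 100.4937515258789), 3.6641430854797363) 0.053885246369634474
 sticker [313.6812749  173.33067729] [ 0.43768251 -0.02571851  0.054     ]
 low z hist [ 400 5449 1508  129  101]
scene foot ((561.8965454101562, 214.35107421875), (128.107666015625, 46.274845123291016), 3.185884714126587) 0.006107322591410131
 tab [0.56335013 0.21111196] 395 ztop [0.0722305  0.0991785  0.09998476]
 tabtop [0.5625311  0.21354856 0.09780201] ((562.3173217773438, 214.00674438476562), (29.82555389404297, 11.853830337524414), 3.888327121734619)
 casing ((508.4595642089844, -22.73404312133789), (200.77203369140625, 102.00763702392578), 3.7075958251953125) 0.05440829205724479
 sticker [269.08148148 264.74814815] [ 0.43734697 -0.02691486  0.054     ]
 low z hist [   82 10775  2056   192   240]
```

```bash
cat >> h.py <<'E'
def pose(yaw,tilt=0):  # tool down, tool x along yaw; tilt>0: -x end of part goes down
    return R.from_euler('z',yaw,degrees=True)*R.from_euler('y',-tilt,degrees=True)*R.from_matrix(np.diag([1.,-1,-1]))
def rows(p1,r1,n,grip,p0=None,r0=None):
    o=bot.get_obs()
    p0=o['eef_pos'] if p0 is None else p0; r0=R.from_quat(o['tool_rot']) if r0 is None else r0
    w=(r0.inv()*r1).as_rotvec(); out=[]
    for i in range(n):
        r=r0*R.from_rotvec(w*i/n); s=r.inv().apply((np.array(p1)-p0)/n)/.2
        out.append([[round(float(x),3) for x in s],[round(float(x),4) for x in w/n/np.pi],grip])
    print(len(out)); [print(x) for x in out]; print('max',np.linalg.norm((np.array(p1)-p0)/n)*1e3,np.degrees(np.linalg.norm(w/n)))
E
python3 - <<'E'
from h import *
rows([.53,.21,.235],pose(3),24,1)
E
```

```text
24
[[0.118, -0.116, 0.003], [-0.0, 0.0, 0.0029], 1]
[[0.117, -0.118, 0.003], [-0.0, 0.0, 0.0029], 1]
[[0.116, -0.119, 0.003], [-0.0, 0.0, 0.0029], 1]
[[0.115, -0.12, 0.003], [-0.0, 0.0, 0.0029], 1]
[[0.114, -0.121, 0.003], [-0.0, 0.0, 0.0029], 1]
[[0.113, -0.122, 0.003], [-0.0, 0.0, 0.0029], 1]
[[0.112, -0.123, 0.003], [-0.0, 0.0, 0.0029], 1]
[[0.11, -0.124, 0.003], [-0.0, 0.0, 0.0029], 1]
[[0.109, -0.125, 0.003], [-0.0, 0.0, 0.0029], 1]
[[0.108, -0.126, 0.003], [-0.0, 0.0, 0.0029], 1]
[[0.107, -0.127, 0.003], [-0.0, 0.0, 0.0029], 1]
[[0.106, -0.128, 0.003], [-0.0, 0.0, 0.0029], 1]
[[0.105, -0.129, 0.003], [-0.0, 0.0, 0.0029], 1]
[[0.103, -0.13, 0.003], [-0.0, 0.0, 0.0029], 1]
[[0.102, -0.131, 0.003], [-0.0, 0.0, 0.0029], 1]
[[0.101, -0.132, 0.003], [-0.0, 0.0, 0.0029], 1]
[[0.1, -0.132, 0.003], [-0.0, 0.0, 0.0029], 1]
[[0.099, -0.133, 0.003], [-0.0, 0.0, 0.0029], 1]
[[0.097, -0.134, 0.003], [-0.0, 0.0, 0.0029], 1]
[[0.096, -0.135, 0.003], [-0.0, 0.0, 0.0029], 1]
[[0.095, -0.136, 0.003], [-0.0, 0.0, 0.0029], 1]
[[0.094, -0.137, 0.003], [-0.0, 0.0, 0.0029], 1]
[[0.092, -0.138, 0.003], [-0.0, 0.0, 0.0029], 1]
[[0.091, -0.139, 0.003], [-0.0, 0.0, 0.0029], 1]
max 33.17695328603073 0.5262334701169578
```

Call:
apply_moves(
  steps=[
    [[0.118, -0.117, 0.003], [0, 0, 0.003], 1],
    [[0.117, -0.118, 0.003], [0, 0, 0.003], 1],
    [[0.116, -0.119, 0.003], [0, 0, 0.003], 1],
    [[0.115, -0.12, 0.003], [0, 0, 0.003], 1],
    [[0.114, -0.121, 0.003], [0, 0, 0.003], 1],
    [[0.113, -0.122, 0.003], [0, 0, 0.003], 1],
    [[0.112, -0.123, 0.003], [0, 0, 0.003], 1],
    [[0.11, -0.124, 0.003], [0, 0, 0.003], 1],
  ],
)

```text
clock: 0.77
eef_pos: [0.2669, -0.2491, 0.2432]
tool_rot: [0.995, 0.098, -0.0, -0.0]
ft_force: [-0.5, -0.6, 0.9]
grip_width: 0.0853
grasp_force: 0.0
```

Call:
apply_moves(
  steps=[
    [[0.109, -0.125, 0.003], [0, 0, 0.003], 1],
    [[0.108, -0.126, 0.003], [0, 0, 0.003], 1],
    [[0.107, -0.127, 0.003], [0, 0, 0.003], 1],
    [[0.106, -0.128, 0.003], [0, 0, 0.003], 1],
    [[0.105, -0.129, 0.003], [0, 0, 0.003], 1],
    [[0.103, -0.13, 0.003], [0, 0, 0.003], 1],
    [[0.102, -0.131, 0.003], [0, 0, 0.003], 1],
    [[0.101, -0.132, 0.003], [0, 0, 0.003], 1],
  ],
)

```text
clock: 1.43
eef_pos: [0.3992, -0.0186, 0.2385]
tool_rot: [0.998, 0.061, -0.0, 0.0]
ft_force: [0.5, -1.1, -0.1]
grip_width: 0.0854
grasp_force: 0.0
```

Call:
apply_moves(
  steps=[
    [[0.1, -0.132, 0.003], [0, 0, 0.003], 1],
    [[0.099, -0.133, 0.003], [0, 0, 0.003], 1],
    [[0.097, -0.134, 0.003], [0, 0, 0.003], 1],
    [[0.096, -0.135, 0.003], [0, 0, 0.003], 1],
    [[0.095, -0.136, 0.003], [0, 0, 0.003], 1],
    [[0.094, -0.137, 0.003], [0, 0, 0.003], 1],
    [[0.092, -0.138, 0.003], [0, 0, 0.003], 1],
    [[0.091, -0.139, 0.003], [0, 0, 0.003], 1],
  ],
)

```text
clock: 2.1
eef_pos: [0.5369, 0.1201, 0.2382]
tool_rot: [0.995, 0.09, -0.006, -0.038]
ft_force: [1.0, -0.2, 0.4]
grip_width: 0.0853
grasp_force: 0.0
```

```bash
python3 - <<'E'
from h import *
o=bot.get_obs(); print(o['joint_pos'],o['joint_vel'],o['eef_pos'],o['tool_rot'])
print(R.from_quat(o['tool_rot']).as_matrix().round(3))
p,d=camera('wrist'); save('w1.png',p)
o=bot.get_obs(); print(o['joint_pos'],o['eef_pos'],o['tool_rot'])
E
```

```text
[0.18027896 0.34756993 0.12322261 1.35066477 0.07630619 3.14058449] [1.76535889e-01 4.51768407e-01 6.73182179e-01 2.27300180e-01
 1.53161315e-01 4.86383996e-04] [0.53693809 0.12006142 0.23816409] [ 0.995175    0.09037334 -0.00551234 -0.03780208]
[[ 0.984  0.179 -0.018]
 [ 0.18  -0.981  0.074]
 [-0.004 -0.076 -0.997]]
[0.18229656 0.35180705 0.1288049  1.34845008 0.07821645 3.14059518] [0.53998694 0.12230624 0.23800265] [ 0.99504305  0.09143602 -0.00386574 -0.03890806]
```

```bash
cat >> h.py <<'E'
_T=R.from_euler('z',180,degrees=True)*R.from_matrix(np.diag([1.,-1,-1]))
def pose(yaw,tilt=0): return R.from_euler('z',yaw,degrees=True)*R.from_euler('y',-tilt,degrees=True)*_T
E
python3 - <<'E'
from h import *
rows([.562,.215,.22],pose(3),25,1)
E
```

```text
25
[[0.008, -0.017, 0.005], [-0.0001, -0.0015, -0.0383], 1]
[[0.01, -0.016, 0.005], [-0.0001, -0.0015, -0.0383], 1]
[[0.012, -0.015, 0.005], [-0.0001, -0.0015, -0.0383], 1]
[[0.013, -0.013, 0.005], [-0.0001, -0.0015, -0.0383], 1]
[[0.015, -0.012, 0.005], [-0.0001, -0.0015, -0.0383], 1]
[[0.016, -0.01, 0.005], [-0.0001, -0.0015, -0.0383], 1]
[[0.017, -0.008, 0.005], [-0.0001, -0.0015, -0.0383], 1]
[[0.018, -0.006, 0.004], [-0.0001, -0.0015, -0.0383], 1]
[[0.019, -0.003, 0.004], [-0.0001, -0.0015, -0.0383], 1]
[[0.019, -0.001, 0.004], [-0.0001, -0.0015, -0.0383], 1]
[[0.019, 0.001, 0.004], [-0.0001, -0.0015, -0.0383], 1]
[[0.019, 0.003, 0.004], [-0.0001, -0.0015, -0.0383], 1]
[[0.018, 0.006, 0.004], [-0.0001, -0.0015, -0.0383], 1]
[[0.017, 0.008, 0.004], [-0.0001, -0.0015, -0.0383], 1]
[[0.016, 0.01, 0.004], [-0.0001, -0.0015, -0.0383], 1]
[[0.015, 0.012, 0.004], [-0.0001, -0.0015, -0.0383], 1]
[[0.014, 0.013, 0.004], [-0.0001, -0.0015, -0.0383], 1]
[[0.012, 0.015, 0.004], [-0.0001, -0.0015, -0.0383], 1]
[[0.01, 0.016, 0.004], [-0.0001, -0.0015, -0.0383], 1]
[[0.008, 0.017, 0.004], [-0.0001, -0.0015, -0.0383], 1]
[[0.006, 0.018, 0.004], [-0.0001, -0.0015, -0.0383], 1]
[[0.004, 0.019, 0.004], [-0.0001, -0.0015, -0.0383], 1]
[[0.001, 0.019, 0.004], [-0.0001, -0.0015, -0.0383], 1]
[[-0.001, 0.019, 0.004], [-0.0001, -0.0015, -0.0383], 1]
[[-0.003, 0.019, 0.004], [-0.0001, -0.0015, -0.0383], 1]
max 3.8783094545095484 6.900209597328609
```

View pics/w1.png

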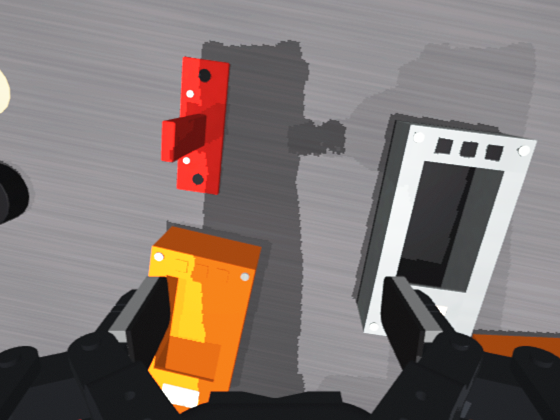

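The wrist view shows the red bracket at (203,125), the grey casing at (450,230) and an orange casing below. Joint 6 hit its limit, so I'm turning the tool half round to the equivalent grasp.

Call:
apply_moves(
  steps=[
    [[0.008, -0.017, 0.005], [0, -0.0015, -0.038], 1],
    [[0.01, -0.016, 0.005], [0, -0.0015, -0.038], 1],
    [[0.012, -0.015, 0.005], [0, -0.0015, -0.038], 1],
    [[0.013, -0.013, 0.005], [0, -0.0015, -0.038], 1],
    [[0.015, -0.012, 0.005], [0, -0.0015, -0.038], 1],
    [[0.016, -0.01, 0.005], [0, -0.0015, -0.038], 1],
    [[0.017, -0.008, 0.005], [0, -0.0015, -0.038], 1],
    [[0.018, -0.006, 0.004], [0, -0.0015, -0.038], 1],
  ],
)

```text
clock: 2.82
eef_pos: [0.5433, 0.1492, 0.2322]
tool_rot: [0.841, 0.54, -0.006, -0.034]
ft_force: [-0.0, -0.3, 0.3]
grip_width: 0.0855
grasp_force: 0.0
```

Call:
apply_moves(
  steps=[
    [[0.019, -0.003, 0.004], [0, -0.0015, -0.038], 1],
    [[0.019, -0.001, 0.004], [0, -0.0015, -0.038], 1],
    [[0.019, 0.001, 0.004], [0, -0.0015, -0.038], 1],
    [[0.019, 0.003, 0.004], [0, -0.0015, -0.038], 1],
    [[0.018, 0.006, 0.004], [0, -0.0015, -0.038], 1],
    [[0.017, 0.008, 0.004], [0, -0.0015, -0.038], 1],
    [[0.016, 0.01, 0.004], [0, -0.0015, -0.038], 1],
    [[0.015, 0.012, 0.004], [0, -0.0015, -0.038], 1],
  ],
)

```text
clock: 3.48
eef_pos: [0.551, 0.1788, 0.2265]
tool_rot: [0.498, 0.867, -0.005, -0.023]
ft_force: [0.0, 0.2, -0.6]
grip_width: 0.0857
grasp_force: 0.0
```

```bash
python3 - <<'E'
from h import *
o=bot.get_obs(); print(o['joint_pos'],o['eef_pos'])
rows([.562,.215,.22],pose(3),12,1)
E
```

```text
[0.30024211 0.43849668 0.22967549 1.40001667 0.02743593 1.34277631] [0.55101082 0.17882127 0.22650413]
12
[[0.011, 0.012, 0.003], [-0.0002, -0.0013, -0.0291], 1]
[[0.01, 0.013, 0.003], [-0.0002, -0.0013, -0.0291], 1]
[[0.008, 0.013, 0.003], [-0.0002, -0.0013, -0.0291], 1]
[[0.007, 0.014, 0.003], [-0.0002, -0.0013, -0.0291], 1]
[[0.006, 0.015, 0.003], [-0.0002, -0.0013, -0.0291], 1]
[[0.004, 0.015, 0.003], [-0.0002, -0.0013, -0.0291], 1]
[[0.003, 0.015, 0.003], [-0.0002, -0.0013, -0.0291], 1]
[[0.002, 0.016, 0.003], [-0.0002, -0.0013, -0.0291], 1]
[[0.0, 0.016, 0.003], [-0.0002, -0.0013, -0.0291], 1]
[[-0.001, 0.016, 0.003], [-0.0002, -0.0013, -0.0291], 1]
[[-0.003, 0.016, 0.003], [-0.0002, -0.0013, -0.0291], 1]
[[-0.004, 0.015, 0.003], [-0.0002, -0.0013, -0.0291], 1]
max 3.1971845301925805 5.2345288663947205
```

Call:
apply_moves(
  steps=[
    [[0.011, 0.012, 0.003], [0, -0.001, -0.029], 1],
    [[0.01, 0.013, 0.003], [0, -0.001, -0.029], 1],
    [[0.008, 0.013, 0.003], [0, -0.001, -0.029], 1],
    [[0.007, 0.014, 0.003], [0, -0.001, -0.029], 1],
    [[0.006, 0.015, 0.003], [0, -0.001, -0.029], 1],
    [[0.004, 0.015, 0.003], [0, -0.001, -0.029], 1],
    [[0.003, 0.015, 0.003], [0, -0.001, -0.029], 1],
    [[0.002, 0.016, 0.003], [0, -0.001, -0.029], 1],
  ],
)

```text
clock: 4.15
eef_pos: [0.5585, 0.2029, 0.2216]
tool_rot: [0.157, 0.988, -0.002, -0.012]
ft_force: [-0.1, 0.7, -0.7]
grip_width: 0.0856
grasp_force: 0.0
```

Call:
apply_moves(
  steps=[
    [[0, 0.016, 0.003], [0, -0.001, -0.029], 1],
    [[-0.001, 0.016, 0.003], [0, -0.001, -0.029], 1],
    [[-0.003, 0.016, 0.003], [0, -0.001, -0.029], 1],
    [[-0.004, 0.015, 0.003], [0, -0.001, -0.029], 1],
    [[0, 0, 0], [0, 0, 0], 1],
    [[0, 0, 0], [0, 0, 0], 1],
    [[0, 0, 0], [0, 0, 0], 1],
    [[0, 0, 0], [0, 0, 0], 1],
  ],
)

```text
clock: 4.82
eef_pos: [0.5626, 0.2149, 0.2197]
tool_rot: [-0.022, 1.0, -0.001, -0.006]
ft_force: [-0.6, 0.4, 0.0]
grip_width: 0.0855
grasp_force: 0.0
```

```bash
python3 - <<'E'
from h import *
C=cal('wrist'); p,d=camera('wrist'); save('w2.png',p)
o=bot.get_obs(); print(o['joint_pos'],o['eef_pos'],R.from_quat(o['tool_rot']).as_matrix().round(3))
P=cloud(C,d); hsv=cv2.cvtColor(p,cv2.COLOR_RGB2HSV)
red=((hsv[...,0]<6)|(hsv[...,0]>174))&(hsv[...,1]>150)&(d>0)
q=P[red]; q=q[(np.hypot(q[:,0]-.562,q[:,1]-.215)<.09)]
lo=q[q[:,2]<.015]; t=q[(q[:,2]>.092)]
print('foot',cv2.minAreaRect((lo[:,:2]*1e3).astype(np.float32)),np.median(lo[:,2]))
print('top',cv2.minAreaRect((t[:,:2]*1e3).astype(np.float32)),len(t),t[:,2].mean())
rows([.562,.215,.083],pose(3),8,1)
E
```

```text
[0.36361117 0.46761141 0.25858709 1.37357389 0.00266748 0.32020791] [0.56266711 0.21493013 0.21977925] [[-0.999 -0.043 -0.012]
 [-0.043  0.999 -0.002]
 [ 0.012 -0.001 -1.   ]]
foot ((563.1544189453125, 217.1810760498047), (128.02374267578125, 44.1871452331543), 2.7653019428253174) 0.006010569068950212
top ((562.7224731445312, 216.90489196777344), (29.80068588256836, 9.403790473937988), 2.2987000942230225) 579 0.09781146534726559
8
[[-0.001, 0.0, 0.085], [-0.0, -0.0005, -0.0004], 1]
[[-0.0, 0.0, 0.085], [-0.0, -0.0005, -0.0004], 1]
[[-0.0, 0.0, 0.085], [-0.0, -0.0005, -0.0004], 1]
[[-0.0, 0.0, 0.085], [-0.0, -0.0005, -0.0004], 1]
[[-0.0, 0.0, 0.085], [-0.0, -0.0005, -0.0004], 1]
[[0.0, 0.0, 0.085], [-0.0, -0.0005, -0.0004], 1]
[[0.0, 0.0, 0.085], [-0.0, -0.0005, -0.0004], 1]
[[0.0, 0.0, 0.085], [-0.0, -0.0005, -0.0004], 1]
max 17.09761139852773 0.10788268217563006
```

View pics/w2.png

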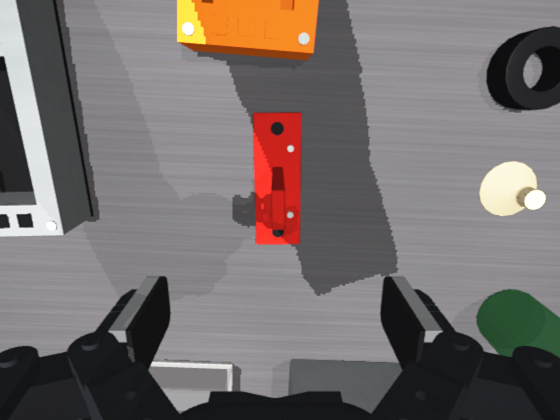

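The wrist view shows the bracket upright between the open fingers, foot at (277,178) and tab at (278,205). Measured centre is (0.5627, 0.2168), top at 98 mm, which agrees with the other views. Next I descend and grip.

Call:
apply_moves(
  steps=[
    [[0, 0.001, 0.089], [0, -0.0005, -0.0002], 1],
    [[0, 0.001, 0.089], [0, -0.0005, -0.0002], 1],
    [[0, 0.001, 0.089], [0, -0.0005, -0.0002], 1],
    [[0, 0.001, 0.089], [0, -0.0005, -0.0002], 1],
    [[0, 0.001, 0.089], [0, -0.0005, -0.0002], 1],
    [[0, 0.001, 0.089], [0, -0.0005, -0.0002], 1],
    [[0, 0.001, 0.089], [0, -0.0005, -0.0002], 1],
    [[0, 0.001, 0.086], [0, -0.0005, -0.0002], 1],
  ],
)

```text
clock: 5.53
eef_pos: [0.5617, 0.2164, 0.0773]
tool_rot: [-0.024, 1.0, -0.001, 0.0]
ft_force: [0.9, 0.2, 0.3]
grip_width: 0.0855
grasp_force: 0.0
```

Call:
apply_moves(
  steps=[
    [[0, 0, 0], [0, 0, 0], 0],
    [[0, 0, 0], [0, 0, 0], 0],
    [[0, 0, 0], [0, 0, 0], 0],
    [[0, 0, 0], [0, 0, 0], 0],
    [[0, 0, 0], [0, 0, 0], 0],
    [[0, 0, 0], [0, 0, 0], 0],
    [[0, 0, 0], [0, 0, 0], 0],
    [[0, 0, 0], [0, 0, 0], 0],
  ],
)

```text
clock: 6.2
eef_pos: [0.5626, 0.2168, 0.0793]
tool_rot: [-0.025, 1.0, -0.0, 0.001]
ft_force: [-0.2, 0.1, 4.8]
grip_width: 0.0089
grasp_force: 59.3
```

```bash
cat >> h.py <<'E'
O=np.array([.5012,-.0227,.005]); YC=3.65
def tcp(cx,cz,th,h,O=O):
    r=R.from_euler('z',YC,degrees=True)*R.from_euler('y',-th,degrees=True)
    return O+R.from_euler('z',YC,degrees=True).apply([cx/1e3,0,cz/1e3])+r.apply([0,0,h])
E
python3 - <<'E'
from h import *
o=bot.get_obs(); p,r=o['eef_pos'],R.from_quat(o['tool_rot']); print(p,o['ft_force'],(r*_T.inv() if 0 else r).as_matrix().round(3))
h=.079; p1=p+[0,0,.16]
rows(p1,r,8,0)
a=tcp(75,130,28,h); print(a); rows(a,pose(YC,28),8,0,p1,r)
E
```

```text
[0.56256782 0.21681104 0.07925294] [-0.19781555  0.07828994  4.77650908] [[-0.999 -0.05   0.003]
 [-0.05   0.999 -0.   ]
 [-0.003 -0.    -1.   ]]
8
[[-0.0, -0.0, -0.1], [0.0, 0.0, 0.0], 0]
[[-0.0, -0.0, -0.1], [0.0, 0.0, 0.0], 0]
[[-0.0, -0.0, -0.1], [0.0, 0.0, 0.0], 0]
[[-0.0, -0.0, -0.1], [0.0, 0.0, 0.0], 0]
[[-0.0, -0.0, -0.1], [0.0, 0.0, 0.0], 0]
[[-0.0, -0.0, -0.1], [0.0, 0.0, 0.0], 0]
[[-0.0, -0.0, -0.1], [0.0, 0.0, 0.0], 0]
[[-0.0, -0.0, -0.1], [0.0, 0.0, 0.0], 0]
max 19.999999999999996 0.0
[ 0.53903484 -0.02028648  0.20475286]
8
[[0.022, -0.147, 0.022], [-0.0002, -0.0193, -0.0005], 0]
[[0.024, -0.147, 0.02], [-0.0002, -0.0193, -0.0005], 0]
[[0.025, -0.147, 0.019], [-0.0002, -0.0193, -0.0005], 0]
[[0.026, -0.147, 0.017], [-0.0002, -0.0193, -0.0005], 0]
[[0.028, -0.147, 0.015], [-0.0002, -0.0193, -0.0005], 0]
[[0.029, -0.147, 0.013], [-0.0002, -0.0193, -0.0005], 0]
[[0.03, -0.147, 0.012], [-0.0002, -0.0193, -0.0005], 0]
[[0.031, -0.147, 0.01], [-0.0002, -0.0193, -0.0005], 0]
max 30.09342051251575 3.480179113033336
```

Call:
apply_moves(
  steps=[
    [[0, 0, -0.03], [0, 0, 0], 0],
    [[0, 0, -0.08], [0, 0, 0], 0],
    [[0, 0, -0.12], [0, 0, 0], 0],
    [[0, 0, -0.14], [0, 0, 0], 0],
    [[0, 0, -0.14], [0, 0, 0], 0],
    [[0, 0, -0.12], [0, 0, 0], 0],
    [[0, 0, -0.11], [0, 0, 0], 0],
    [[0, 0, -0.06], [0, 0, 0], 0],
  ],
)

```text
clock: 6.87
eef_pos: [0.5622, 0.217, 0.2412]
tool_rot: [-0.025, 1.0, 0.0, 0.002]
ft_force: [-0.4, 1.4, -1.4]
grip_width: 0.0097
grasp_force: 58.5
```

Call:
apply_moves(
  steps=[
    [[0.005, -0.03, 0.01], [0, -0.0096, 0], 0],
    [[0.01, -0.06, 0.01], [0, -0.0096, 0], 0],
    [[0.012, -0.074, 0.01], [0, -0.0096, 0], 0],
    [[0.012, -0.074, 0.01], [0, -0.0096, 0], 0],
    [[0.012, -0.08, 0.01], [0, -0.0096, 0], 0],
    [[0.013, -0.08, 0.01], [0, -0.0096, 0], 0],
    [[0.013, -0.08, 0.009], [0, -0.0096, 0], 0],
    [[0.013, -0.08, 0.008], [0, -0.0096, 0], 0],
  ],
)

```text
clock: 7.53
eef_pos: [0.5499, 0.1036, 0.2202]
tool_rot: [-0.025, 0.992, 0.002, 0.121]
ft_force: [0.3, -0.6, -1.4]
grip_width: 0.0091
grasp_force: 58.5
```

```bash
python3 - <<'E'
from h import *
o=bot.get_obs(); print(o['joint_pos'],o['eef_pos'],o['grip_width'])
rows(tcp(75,130,28,.079),pose(YC,28),7,0)
E
```

```text
[ 0.20596876  0.19925479 -0.15251886  0.98035424 -0.03847176  0.15123823] [0.54993572 0.1036416  0.22019212] 0.009089095724838847
7
[[0.015, -0.088, 0.008], [-0.0003, -0.0112, -0.0006], 0]
[[0.015, -0.088, 0.007], [-0.0003, -0.0112, -0.0006], 0]
[[0.015, -0.088, 0.007], [-0.0003, -0.0112, -0.0006], 0]
[[0.016, -0.088, 0.006], [-0.0003, -0.0112, -0.0006], 0]
[[0.016, -0.088, 0.005], [-0.0003, -0.0112, -0.0006], 0]
[[0.016, -0.088, 0.005], [-0.0003, -0.0112, -0.0006], 0]
[[0.017, -0.088, 0.004], [-0.0003, -0.0112, -0.0006], 0]
max 17.908708283121097 2.0249795164335973
```

Call:
apply_moves(
  steps=[
    [[0.015, -0.088, 0.008], [0, -0.011, -0.001], 0],
    [[0.015, -0.088, 0.007], [0, -0.011, -0.001], 0],
    [[0.015, -0.088, 0.007], [0, -0.011, 0], 0],
    [[0.016, -0.088, 0.006], [0, -0.011, -0.001], 0],
    [[0.016, -0.088, 0.005], [0, -0.011, 0], 0],
    [[0.016, -0.088, 0.005], [0, -0.011, -0.001], 0],
    [[0.017, -0.088, 0.004], [0, -0.011, 0], 0],
    [[0, 0, 0], [0, 0, 0], 0],
  ],
)

```text
clock: 8.2
eef_pos: [0.5368, -0.022, 0.2035]
tool_rot: [-0.029, 0.971, 0.004, 0.238]
ft_force: [-1.2, 0.1, -1.7]
grip_width: 0.0091
grasp_force: 58.7
```

Call:
apply_moves(
  steps=[
    [[0, 0, 0], [0, 0, 0], 0],
    [[0, 0, 0], [0, 0, 0], 0],
    [[0, 0, 0], [0, 0, 0], 0],
    [[0, 0, 0], [0, 0, 0], 0],
    [[0, 0, 0], [0, 0, 0], 0],
    [[0, 0, 0], [0, 0, 0], 0],
    [[0, 0, 0], [0, 0, 0], 0],
    [[0, 0, 0], [0, 0, 0], 0],
  ],
)

```text
clock: 8.87
eef_pos: [0.54, -0.0193, 0.2056]
tool_rot: [-0.031, 0.97, 0.005, 0.239]
ft_force: [0.5, 0.2, -1.3]
grip_width: 0.0096
grasp_force: 58.7
```

```bash
python3 - <<'E'
from h import *
o=bot.get_obs(); p0=o['eef_pos'];r0=R.from_quat(o['tool_rot']); print(p0,tcp(75,130,28,.079),np.degrees((pose(YC,28).inv()*r0).as_rotvec()))
C=cal('scene'); p,d=camera('scene'); save('s3.png',p)
Cw=cal('wrist'); pw,dw=camera('wrist'); save('w3.png',pw)
def red(p,d): 
    h=cv2.cvtColor(p,cv2.COLOR_RGB2HSV); return ((h[...,0]<6)|(h[...,0]>174))&(h[...,1]>150)&(d>0)
for n,C,p,d in(('s',C,p,d),('w',Cw,pw,dw)):
    q=cloud(C,d)[red(p,d)]; q=q[np.linalg.norm(q-p0,axis=1)<.14]
    part=r0*_T.inv() ; L=part.inv().apply(q-p0)*1e3   # part axes, origin TCP
    f=L[L[:,2]<-65]; 
    print(n,len(q),'foot x',np.percentile(f[:,0],[1,99]),'y',np.percentile(f[:,1],[1,99]),'z',np.percentile(f[:,2],[2,50,98]))
    if len(f)>50: print(' slope z/x deg',np.degrees(np.arctan(np.polyfit(f[:,0],f[:,2],1)[0])))
E
```

```text
[ 0.54000524 -0.01934355  0.20563145] [ 0.53903484 -0.02028648  0.20475286] [ 0.30786399  0.28805107 -0.05246323]Traceback (most recent call last):
  File "<stdin>", line 9, in <module>
NameError: name '_T' is not defined
```

View pics/s3.png

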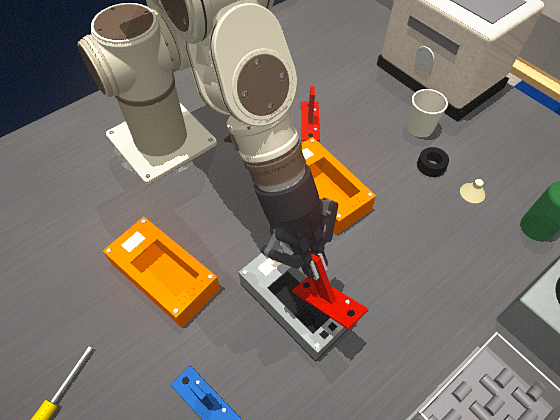

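View pics/w3.png

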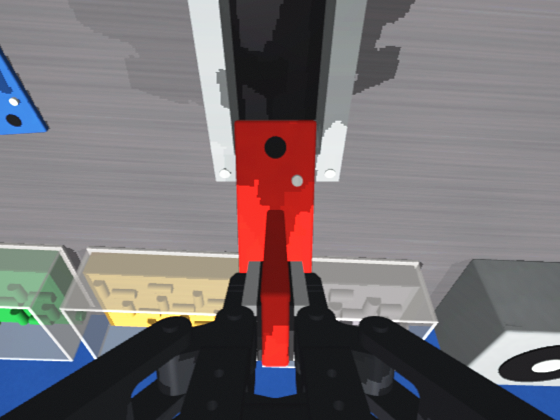

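The scene view shows the tilted red bracket held over the slot, foot from about (297,285) to (365,312). In the wrist view its near end, at (275,122), lines up with the pocket's centre at (278,60). I'll check the in-hand pose numerically from fresh images.

```bash
python3 - <<'E'
from h import *
import h
_T=h._T
o=bot.get_obs(); p0=o['eef_pos'];r0=R.from_quat(o['tool_rot'])
part=r0*_T.inv()
for n in('scene','wrist'):
    C=cal(n); p,d=camera(n)
    hs=cv2.cvtColor(p,cv2.COLOR_RGB2HSV); m=((hs[...,0]<6)|(hs[...,0]>174))&(hs[...,1]>150)&(d>0)
    P=cloud(C,d); q=P[m]; q=q[np.linalg.norm(q-p0,axis=1)<.14]; L=part.inv().apply(q-p0)*1e3
    f=L[L[:,2]<-65]; 
    print(n,len(q),'foot x',np.percentile(f[:,0],[1,99]),'y',np.percentile(f[:,1],[1,99]),'z',np.percentile(f[:,2],[2,50,98]))
    if n=='wrist':
        g=f[np.abs(f[:,2]-np.median(f[:,2]))<4]; A=np.c_[g[:,:2],np.ones(len(g))]; print(np.linalg.lstsq(A,g[:,2],rcond=None)[0])
        # casing walls at top plane
        rel=R.from_euler('z',-YC,degrees=True).apply(P.reshape(-1,3)-O)*1e3
        t=rel[(rel[:,2]>44)&(rel[:,2]<54)&(np.abs(rel[:,1])<70)&(np.abs(rel[:,0])<110)]; print('casing y',np.percentile(t[:,1],[1,99]),'x',np.percentile(t[:,0],[1,99]),np.median(t[:,2]))
        for xs in(range(-90,100,30)):
            b=t[np.abs(t[:,0]-xs)<15]
            if len(b): print(xs,len(b),b[:,1].min(),b[:,1].max(),b[b[:,1]<0][:,1].max() if (b[:,1]<0).any() else 0,b[b[:,1]>0][:,1].min() if (b[:,1]>0).any() else 0)
h=.079
a=tcp(75,88,28,h); c1=tcp(-5,43,28,h)
rows(a,pose(YC,28),4,0); rows(c1,pose(YC,28),8,0,a,pose(YC,28))
E
```

```text
scene 1930 foot x [-61.9741778   63.87453772] y [-23.86040635  19.10770205] z [-76.04378253 -72.46115178 -69.49481325]
wrist 13481 foot x [-63.28848686  21.63081204] y [-21.11637794  21.42821666] z [-74.63564908 -73.19614209 -71.78621509]
[-1.05955377e-03 -1.80390035e-03 -7.32375568e+01]
casing y [-48.36484099  50.91729072] x [-24.20681467 106.66396965] 49.07866944250844
-30 1194 -48.95673894842417 51.4726832882031 -31.476219596336424 33.982245774473384
0 2958 -48.82988771194024 51.43170993765656 -31.507160923710245 34.039455010631265
30 2244 -48.929418908676006 51.47176092549696 -31.353630977008724 34.12275360886786
60 1742 -48.77476169170289 51.4030272512505 -31.520202608396996 34.082928285305535
90 1450 -48.860157731550544 51.24134825743326 -31.27295741650811 30.705620063187045
4
[[0.026, -0.001, 0.047], [-0.0004, -0.0004, 0.0], 0]
[[0.026, -0.001, 0.047], [-0.0004, -0.0004, 0.0], 0]
[[0.026, -0.001, 0.047], [-0.0004, -0.0004, 0.0], 0]
[[0.026, -0.001, 0.047], [-0.0004, -0.0004, 0.0], 0]
max 10.729494951906235 0.10658272407384439
8
[[0.057, -0.0, 0.001], [0.0, 0.0, 0.0], 0]
[[0.057, -0.0, 0.001], [0.0, 0.0, 0.0], 0]
[[0.057, -0.0, 0.001], [0.0, 0.0, 0.0], 0]
[[0.057, -0.0, 0.001], [0.0, 0.0, 0.0], 0]
[[0.057, -0.0, 0.001], [0.0, 0.0, 0.0], 0]
[[0.057, -0.0, 0.001], [0.0, 0.0, 0.0], 0]
[[0.057, -0.0, 0.001], [0.0, 0.0, 0.0], 0]
[[0.057, -0.0, 0.001], [0.0, 0.0, 0.0], 0]
max 11.473474844178648 0.0
```

In hand, the foot underside is 79 mm below the TCP, straight and centred. The casing matches within about 1 mm. Now I insert it.

Call:
apply_moves(
  steps=[
    [[0.026, 0, 0.047], [0, 0, 0], 0],
    [[0.026, 0, 0.047], [0, 0, 0], 0],
    [[0.026, 0, 0.047], [0, 0, 0], 0],
    [[0.026, 0, 0.047], [0, 0, 0], 0],
    [[0.05, 0, 0.001], [0, -0.001, 0], 0],
    [[0.057, 0, 0.001], [0, 0, 0], 0],
    [[0.057, 0, 0.001], [0, 0, 0], 0],
    [[0.05, 0, 0.001], [0, 0, 0], 0],
  ],
)

```text
clock: 9.73
eef_pos: [0.5009, -0.0224, 0.1415]
tool_rot: [-0.03, 0.97, 0.005, 0.241]
ft_force: [-0.7, 0.8, -0.5]
grip_width: 0.0092
grasp_force: 58.7
```

```bash
sed -i 's/-.0227,/-.0217,/' h.py; python3 - <<'E'
from h import *
o=bot.get_obs(); print(o['eef_pos'],o['ft_force'],tcp(37,66,28,.079))
rows(tcp(-5,43,28,.079),pose(YC,28),7,0)
E
```

```text
[ 0.50091726 -0.02236198  0.1414732 ] [-0.71522613  0.80244794 -0.50578319] [ 0.50111193 -0.02170562  0.14075286]
7
[[0.034, 0.0, 0.001], [-0.0003, -0.0001, 0.0], 0]
[[0.034, 0.0, 0.001], [-0.0003, -0.0001, 0.0], 0]
[[0.034, 0.0, 0.001], [-0.0003, -0.0001, 0.0], 0]
[[0.034, 0.0, 0.001], [-0.0003, -0.0001, 0.0], 0]
[[0.034, 0.0, 0.001], [-0.0003, -0.0001, 0.0], 0]
[[0.034, 0.0, 0.001], [-0.0003, -0.0001, 0.0], 0]
[[0.034, 0.0, 0.001], [-0.0003, -0.0001, 0.0], 0]
max 6.862043157886517 0.04987288673114275
```

Call:
apply_moves(
  steps=[
    [[0.034, 0, 0.001], [0, 0, 0], 0],
    [[0.034, 0, 0.001], [0, 0, 0], 0],
    [[0.034, 0, 0.001], [0, 0, 0], 0],
    [[0.034, 0, 0.001], [0, 0, 0], 0],
    [[0.034, 0, 0.001], [0, 0, 0], 0],
    [[0.034, 0, 0.001], [0, 0, 0], 0],
    [[0.034, 0, 0.001], [0, 0, 0], 0],
    [[0, 0, 0], [0, 0, 0], 0],
  ],
)

```text
clock: 10.4
eef_pos: [0.4582, -0.0249, 0.1171]
tool_rot: [-0.03, 0.97, 0.005, 0.24]
ft_force: [-1.4, 0.8, -1.5]
grip_width: 0.0093
grasp_force: 58.7
```

```bash
python3 - <<'E'
from h import *
import h
o=bot.get_obs(); print(o['eef_pos'],o['ft_force'],tcp(-5,43,28,.079))
p,d=camera('scene'); save('s4.png',cv2.resize(p[200:400,200:420],None,fx=2.5,fy=2.5))
pr=[(tcp(-5,43,28,.079),28)]
# right in 3 stages: c and tilt
p0=o['eef_pos'];r0=R.from_quat(o['tool_rot'])
for cx,cz,th,n in((-4,32,18,5),(-2,18.5,9,5),(0,3,0,6)):
    p1=tcp(cx,cz,th,.079); r1=pose(YC,th); rows(p1,r1,n,0,p0,r0); p0,r0=p1,r1
E
```

```text
[ 0.45815517 -0.02490758  0.11710028] [-1.39819056  0.84646969 -1.52771721] [ 0.45919712 -0.0243794   0.11775286]
5
[[-0.011, 0.001, 0.011], [-0.0003, 0.0108, -0.0], 0]
[[-0.011, 0.001, 0.011], [-0.0003, 0.0108, -0.0], 0]
[[-0.011, 0.0, 0.011], [-0.0003, 0.0108, -0.0], 0]
[[-0.012, 0.0, 0.01], [-0.0003, 0.0108, -0.0], 0]
[[-0.012, 0.0, 0.01], [-0.0003, 0.0108, -0.0], 0]
max 3.1140041714745426 1.9464419294845041
5
[[-0.01, 0.0, 0.014], [0.0, 0.01, 0.0], 0]
[[-0.011, 0.0, 0.014], [0.0, 0.01, 0.0], 0]
[[-0.011, 0.0, 0.014], [0.0, 0.01, 0.0], 0]
[[-0.011, 0.0, 0.013], [0.0, 0.01, 0.0], 0]
[[-0.012, 0.0, 0.013], [0.0, 0.01, 0.0], 0]
max 3.521389105051558 1.7999999999999998
6
[[-0.01, 0.0, 0.014], [0.0, 0.0083, 0.0], 0]
[[-0.01, -0.0, 0.014], [0.0, 0.0083, 0.0], 0]
[[-0.011, 0.0, 0.013], [0.0, 0.0083, 0.0], 0]
[[-0.011, 0.0, 0.013], [0.0, 0.0083, 0.0], 0]
[[-0.011, 0.0, 0.013], [0.0, 0.0083, 0.0], 0]
[[-0.012, 0.0, 0.012], [0.0, 0.0083, 0.0], 0]
max 3.4042708868652385 1.5000000000000002
```

View pics/s4.png

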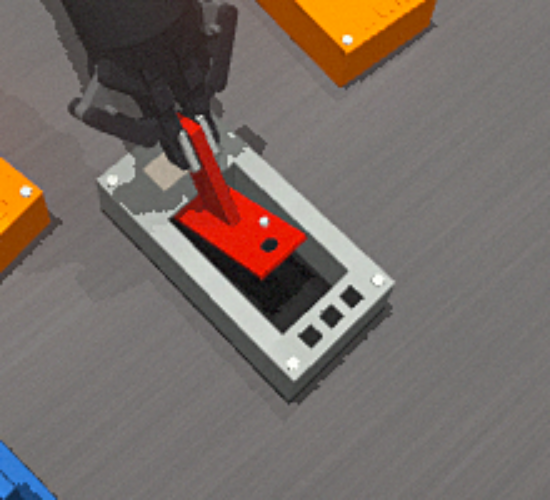

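The crop shows the foot's near end already under the cover edge, at (180,215). The tab is clear of the cover and the far end is raised inside the slot, at (285,255). Now I right it.

Call:
apply_moves(
  steps=[
    [[-0.011, 0.001, 0.011], [0, 0.011, 0], 0],
    [[-0.011, 0.001, 0.011], [0, 0.011, 0], 0],
    [[-0.011, 0, 0.011], [-0.001, 0.011, 0], 0],
    [[-0.012, 0, 0.01], [0, 0.011, 0], 0],
    [[-0.012, 0, 0.01], [0, 0.011, 0], 0],
    [[-0.01, 0, 0.014], [0, 0.01, 0], 0],
    [[-0.011, 0, 0.014], [0, 0.01, 0], 0],
    [[-0.011, 0, 0.014], [0, 0.01, 0], 0],
  ],
)

```text
clock: 11.12
eef_pos: [0.4847, -0.0232, 0.1076]
tool_rot: [-0.031, 0.993, 0.002, 0.11]
ft_force: [-0.1, 0.1, -1.9]
grip_width: 0.0093
grasp_force: 58.7
```

```bash
python3 - <<'E'
from h import *
o=bot.get_obs(); print(o['eef_pos'],o['ft_force'])
p0=r0=None
for cx,cz,th,n in((-2,18.5,9,2),(0,3,0,6)):
    p1=tcp(cx,cz,th,.079); r1=pose(YC,th); rows(p1,r1,n,0,p0,r0); p0,r0=p1,r1
E
```

```text
[ 0.48467725 -0.02316205  0.10756118] [-0.12617389  0.08491814 -1.92568724]
2
[[-0.002, 0.001, 0.016], [-0.0004, 0.0101, -0.0001], 0]
[[-0.003, 0.001, 0.016], [-0.0004, 0.0101, -0.0001], 0]
max 3.2217501707636544 1.811226925534296
6
[[-0.01, 0.0, 0.014], [0.0, 0.0083, 0.0], 0]
[[-0.01, -0.0, 0.014], [0.0, 0.0083, 0.0], 0]
[[-0.011, 0.0, 0.013], [0.0, 0.0083, 0.0], 0]
[[-0.011, 0.0, 0.013], [0.0, 0.0083, 0.0], 0]
[[-0.011, 0.0, 0.013], [0.0, 0.0083, 0.0], 0]
[[-0.012, 0.0, 0.012], [0.0, 0.0083, 0.0], 0]
max 3.4042708868652385 1.5000000000000002
```

Call:
apply_moves(
  steps=[
    [[-0.008, 0.001, 0.014], [0, 0.01, 0], 0],
    [[-0.008, 0.001, 0.014], [0, 0.01, 0], 0],
    [[-0.01, 0, 0.014], [0, 0.008, 0], 0],
    [[-0.01, 0, 0.014], [0, 0.008, 0], 0],
    [[-0.011, 0, 0.013], [0, 0.008, 0], 0],
    [[-0.011, 0, 0.013], [0, 0.008, 0], 0],
    [[-0.011, 0, 0.012], [0, 0.008, 0], 0],
    [[-0.011, 0, 0.01], [0, 0.008, 0], 0],
  ],
)

```text
clock: 11.78
eef_pos: [0.5032, -0.0216, 0.0884]
tool_rot: [-0.031, 1.0, -0.001, 0.003]
ft_force: [0.1, 0.8, -0.9]
grip_width: 0.0091
grasp_force: 58.7
```

Call:
apply_moves(
  steps=[
    [[0, 0, 0], [0, 0, 0], 0],
    [[0, 0, 0], [0, 0, 0], 0],
    [[0, 0, 0], [0, 0, 0], 0],
    [[0, 0, 0], [0, 0, 0], 0],
    [[0, 0, 0], [0, 0, 0], 0],
    [[0, 0, 0], [0, 0, 0], 0],
    [[0, 0, 0], [0, 0, 0], 0],
    [[0, 0, 0], [0, 0, 0], 0],
  ],
)

```text
clock: 12.45
eef_pos: [0.5019, -0.0217, 0.0885]
tool_rot: [-0.031, 1.0, -0.001, 0.003]
ft_force: [0.2, 0.4, -1.3]
grip_width: 0.0093
grasp_force: 58.7
```

```bash
python3 - <<'E'
from h import *
o=bot.get_obs(); print(o['eef_pos'],o['ft_force'],tcp(0,0,0,.079))
rows(tcp(0,0,0,.079),pose(YC,0),4,0)
E
```

```text
[ 0.50186631 -0.02166236  0.0885462 ] [ 0.22325991  0.39686789 -1.27804387] [ 0.5012 -0.0217  0.084 ]
4
[[0.001, 0.0, 0.006], [-0.0002, 0.0005, -0.0001], 0]
[[0.001, 0.0, 0.006], [-0.0002, 0.0005, -0.0001], 0]
[[0.001, 0.0, 0.006], [-0.0002, 0.0005, -0.0001], 0]
[[0.001, 0.0, 0.006], [-0.0002, 0.0005, -0.0001], 0]
max 1.1487316284764266 0.10209048271184137
```

Call:
apply_moves(
  steps=[
    [[0.001, 0, 0.006], [0, 0.0005, 0], 0],
    [[0.001, 0, 0.006], [0, 0.0005, 0], 0],
    [[0.001, 0, 0.005], [0, 0.0005, 0], 0],
    [[0, 0, 0.004], [0, 0.0005, 0], 0],
    [[0, 0, 0.002], [0, 0, 0], 0],
    [[0, 0, 0], [0, 0, 0], 0],
    [[0, 0, 0], [0, 0, 0], 0],
    [[0, 0, 0], [0, 0, 0], 0],
  ],
)

```text
clock: 13.12
eef_pos: [0.5012, -0.0218, 0.0843]
tool_rot: [-0.031, 1.0, -0.001, 0.0]
ft_force: [-3.1, 0.2, 6.1]
grip_width: 0.0093
grasp_force: 59.7
```

Contact with the floor: 6 N upward at the expected height. I'll check flatness before letting go.

```bash
cat > chk.py <<'E'
from h import *
import sys
def chk(n):
    C=cal(n); p,d=camera(n); hs=cv2.cvtColor(p,cv2.COLOR_RGB2HSV); m=((hs[...,0]<6)|(hs[...,0]>174))&(hs[...,1]>120)&(d>0)
    q=R.from_euler('z',-YC,degrees=True).apply(cloud(C,d)[m]-O)*1e3
    q=q[(np.abs(q[:,0])<100)&(np.abs(q[:,1])<50)&(q[:,2]<110)]; f=q[q[:,2]<20]
    print(n,len(f),'x',np.percentile(f[:,0],[1,99]),'y',np.percentile(f[:,1],[1,99]),'z',np.percentile(f[:,2],[5,50,95]))
    if len(f)>30: print(' plane',np.linalg.lstsq(np.c_[f[:,:2],np.ones(len(f))],f[:,2],rcond=None)[0])
    t=q[q[:,2]>60]; 
    if len(t): print(' tab',t.mean(0),t[:,2].max())
    return p
for n in sys.argv[2:]: save(sys.argv[1]+n+'.png',chk(n))
E
python3 chk.py a scene wrist top
```

```text
scene 826 x [-26.56307148  63.04079421] y [-21.70726492  21.09768964] z [3.64404278 6.47268016 9.30044502]
 plane [-0.01533995 -0.01982309  6.9139232 ]
 tab [12.49466133 -3.02289928 85.95801542] 109.40765349085979
wrist 4097 x [-20.8910794   24.38479195] y [-21.85315728  22.70926559] z [4.85337986 6.08921479 7.37560391]
 plane [-0.02506079 -0.01212031  6.13570194]
 tab [-5.60850001  0.31370635 91.71675811] 100.40334802060345Traceback (most recent call last):
  File "chk.py", line 12, in <module>
    for n in sys.argv[2:]: save(sys.argv[1]+n+'.png',chk(n))
                                                     ~~~^^^
  File "chk.py", line 7, in chk
    print(n,len(f),'x',np.percentile(f[:,0],[1,99]),'y',np.percentile(f[:,1],[1,99]),'z',np.percentile(f[:,2],[5,50,95]))
                       ~~~~~~~~~~~~~^^^^^^^^^^^^^^^
    return _quantile_unchecked(
        a, q, axis, out, overwrite_input, method, keepdims, weights)
    return _ureduce(a,
                    func=_quantile_ureduce_func,
    ...<5 lines>...
                    overwrite_input=overwrite_input,
                    method=method)
    r = func(a, **kwargs)
    result = _quantile(arr,
                       quantiles=q,
    ...<2 lines>...
                       out=out,
                       weights=wgt)
    slices_having_nans = np.isnan(arr[-1, ...])
                                  ~~~^^^^^^^^^
IndexError: index -1 is out of bounds for axis 0 with size 0
```

Call:
apply_moves(
  steps=[
    [[0, 0, 0.003], [0, 0, 0], 0],
    [[0, 0, 0], [0, 0, 0], 0],
    [[0, 0, 0], [0, 0, 0], 0],
    [[0, 0, 0], [0, 0, 0], 0],
    [[0, 0, 0], [0, 0, 0], 0],
    [[0, 0, 0], [0, 0, 0], 0],
    [[0, 0, 0], [0, 0, 0], 0],
    [[0, 0, 0], [0, 0, 0], 0],
  ],
)

```text
clock: 13.93
eef_pos: [0.5011, -0.0218, 0.0842]
tool_rot: [-0.031, 1.0, -0.001, 0.0]
ft_force: [-5.0, -0.3, 9.4]
grip_width: 0.0093
grasp_force: 60.5
```

```bash
python3 chk.py b wrist; python3 -c "
from h import *
o=bot.get_obs(); print(np.degrees((pose(YC,0).inv()*R.from_quat(o['tool_rot'])).as_rotvec()),o['ft_torque'])"
```

```text
wrist 4093 x [-20.94222681  24.43936534] y [-21.79762752  22.73166677] z [4.82681017 6.04365136 7.3774963 ]
 plane [-0.02625975 -0.01221046  6.07060462]
 tab [-5.66346932  0.27655695 91.66538675] 101.0118303447633
[ 0.14242379 -0.00876931  0.06023427] [0.04734948 0.88068649 0.00370461]
```

Firm, level contact. Let go and rise.

Call:
apply_moves(
  steps=[
    [[0, 0, 0], [0, 0, 0], 0.6],
    [[0, 0, 0], [0, 0, 0], 0.6],
    [[0, 0, 0], [0, 0, 0], 0.6],
    [[0, 0, 0], [0, 0, 0], 0.6],
    [[0, 0, 0], [0, 0, 0], 0.6],
    [[0, 0, 0], [0, 0, 0], 0.6],
    [[0, 0, 0], [0, 0, 0], 0.6],
    [[0, 0, 0], [0, 0, 0], 0.6],
  ],
)

```text
clock: 14.65
eef_pos: [0.5013, -0.0217, 0.0831]
tool_rot: [-0.031, 1.0, -0.001, -0.0]
ft_force: [0.4, 0.3, -1.1]
grip_width: 0.0512
grasp_force: 0.0
```

Call:
apply_moves(
  steps=[
    [[0, 0, -0.05], [0, 0, 0], 0.6],
    [[0, 0, -0.08], [0, 0, 0], 0.6],
    [[0, 0, -0.1], [0, 0, 0], 0.6],
    [[0, 0, -0.1], [0, 0, 0], 0.6],
    [[0, 0, -0.1], [0, 0, 0], 0.6],
    [[0, 0, -0.1], [0, 0, 0], 0.6],
    [[0, 0, -0.08], [0, 0, 0], 0.6],
    [[0, 0, -0.05], [0, 0, 0], 0.6],
  ],
)

```text
clock: 15.32
eef_pos: [0.5022, -0.0214, 0.2181]
tool_rot: [-0.031, 1.0, -0.001, 0.002]
ft_force: [-0.7, 0.4, 0.5]
grip_width: 0.0513
grasp_force: 0.0
```

```bash
python3 chk.py c scene wrist
```

```text
scene 1030 x [-45.89320547  63.21884661] y [-21.70756104  20.64462087] z [3.84155323 6.36777644 9.33237221]
 plane [-5.66610856e-03 -2.04274509e-02  6.53253848e+00]
 tab [ 1.26732734 -4.39269143 87.45946039] 101.24805562850833
wrist 3492 x [-26.45711398  63.81038624] y [-22.2349905   22.50413613] z [4.42826386 5.98476116 7.25016308]
 plane [-3.34972873e-03 -1.58649008e-02  5.93099627e+00]
 tab [-3.05881008 -0.24282165 94.03871169] 100.11128829020728
```

View pics/cscene.png

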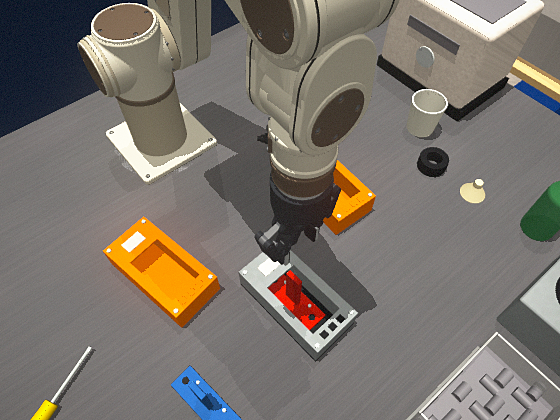

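The scene view shows the red bracket flat in the grey casing at (297,300), with its tab upright at (292,282) and the gripper clear above. Its +x end measures at 63.5 mm, so it is centred, with the near end under the cover. Blue is undisturbed at (205,395).

```bash
python3 -c "
from h import *
print(bot.job_done())"
```

```text
the job is handed in; nothing more can be done
None
```

The red bracket lies flat and centred on the grey casing's floor with its near end under the cover; it was held until level, then released, the blue bracket was left where it stood, and the job was handed in at about 15 s.

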